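Unlock and draw the geared shaft, hold it level for inspection

ROBOT

A 6-joint arm with a two-finger parallel gripper is mounted at the origin on the work surface. World frame = base frame: x ahead of the robot, y to its left, z up, the work surface at z = 0. Lengths are in m, angles in rad, forces in N, time in s.
With the tool pointing down it reaches from about 0.275 to 0.85 m from the base axis. Payload 5.2 kg.
Tool frame: the origin (TCP) lies where the fingers leave the gripper's body, on its centre line; the fingertips stand 73 mm ahead of it and the grasp point (between the pads) lies 54 mm ahead of it (robot.tip_reach is the distance from the TCP to the fingertips, in m); z points along the fingers, y is the direction in which the jaws open and shut (so a half turn about z gives the same grasp; the last joint's range is limited). The gripper opens to 85 mm and grips with 20 to 120 N. Pads are 22 mm wide; open, the fingers measure 114 mm over their backs; the gripper's body (76 mm by 85 mm) begins 54 mm behind the grasp point. The pads swing forward as they close: fully open they stand 13 mm farther back than shut.
Start: joints at [0.91, 0.259, 1.535, -0, 1.348, -0.203], TCP at [0.243, 0.493, 0.304] pointing down, gripper open.
Joint ranges: [-3.14, 3.14], [-0.91, 2.08], [0.19, 2.58], [-1.22, 4.36], [0.22, 2.71], [-3.12, 3.12]. Speed limits (rad/s): [2.57, 2.57, 3.14, 3.14, 3.14, 3.14].

INTERFACE

Orientations are given as a unit quaternion [x, y, z, w].
In Python, from workcell import status, optics, order, robot gives the robot as it stands.
- The arm moves only by the tool jog_arm, never from a script. Its argument "deltas" is a list of rows, each a list of 2 entries, a list of its own where there are three numbers: the shift along the tool's x, y, z in mm, then the turn about the tool's z in rad. In form: [[[tx, ty, tz], turn], ...]. A call has 1 to 20 rows; each row is the pose to reach, as a shift and turn from the pose commanded when the call began, along the tool's axes at that moment; what a row does not reach only later rows make up. A row lasts 1/8 s, in which the tool goes at most 62.5 mm and 10.7 degrees, less where a joint would pass 70% of its speed; a pose out of reach is approached as far as the arm can. A call with a gripper value outside its range is refused whole. "jaw" is the opening, from 0 (shut) to 1 (fully open), set as the call begins (left out, the last holds). The fingers move at their own pace and stop on an object; "squeeze" is the grip in N (left out, the last holds). Time passes only in rows, so rows that repeat a pose let the fingers close. It gives the time, the measured TCP pose, the force and the opening at its end, in the units of the state.
- status.sense(): the state, without advancing time (a new reading comes with each control period).
- optics.capture(name): name is "scene" or "top" or "wrist"; returns the picture (384x512x3 uint8, red, green, blue); there is no depth.
- optics.camera_info(name): a dict with "fovy" (degrees; the focal length in pixels is half the picture's height over the tangent of half this angle, whatever the lens; pixels are square), "cx", "cy" (the principal point, pixels), "position" and "rotation" of the camera in the world. Camera axes: x right, y down, z forward; pixel columns grow to the right and rows downward; lengths in m; the calibration is good to about 2 mm. A picture is of the moment at which its call begins: read the wrist's pose just before it. camera_info takes no time and is no camera call; for the wrist camera it gives the pose at the moment of the call.
- order.job_done(): hands the job in, once; it reports no verdict.
The state is a dict: "time_s": time; "joints": joint angles; "joint_vel": joint speeds; "joint_torque": joint torques, N m; "ee_pos": TCP position; "tcp_rot": TCP orientation; "wrist_force": force on the tool from outside, world axes, zero at the start; "torque": the same for the moment, N m; "width": finger opening in m.
Only numpy, scipy, OpenCV 4.12 (cv2) and the standard library are available. Lean on these libraries where they do the work, as an engineer would, in place of code of your own. Each camera call takes 0.05 s, during which the arm holds its last target.

TASK

Slide the steel keeper bar on the slanted wooden shaft rack all the way across by its black knob, then draw the shaft with the toothed wheel straight out of its bore, turn it until it lies level, and hold it up in the gripper at least 20 cm above the bench so its bearing seats can be inspected. Finish while still holding it there, steady and level: do not put it down or let go. Leave the keeper open, the plain shaft in its bore and everything else on the bench where it stands.

Things in the scene. Friction and masses are not known exactly. Their poses are not given: they have to be found in the camera images.
- rack: fixed wooden rack, base board 135 x 260 mm, carrying a slanted block; origin under the centre of the board, z up, y along its length, x away from the robot at yaw 0 (yaw varies up to 0.3 rad). The block's flat face slopes down towards rack +x: its normal leans 30 degrees from vertical towards rack +x. A fixed wooden rail 16 mm tall under the keeper bar runs along the face's upper, robot-side edge
- rack_face (a point): centre of the slanted face (260 mm long, 90 mm down the slope), at rack (16, 0, 92) mm; axes the rack's. Two bores, 23 mm wide and 56 mm deep, run square into the face, 55 mm to either side of this point along rack y; which shaft stands in which bore varies
- keeper (a joint): travel of the steel keeper bar along rack +y, m: 0 = closed (its two tabs lie over the toothed wheel and the plain shaft's collar and trap both shafts), 0.05 = fully open at its stop. Starts at 0 to 0.006, stays where left, 1.5 N of friction. The bar is 240 mm long, 8 mm thick, its top 24 mm above the slanted face, on the robot side of the shafts, tabs 3 to 4 mm from them; opened, it sticks out past the rack's +y end
- keeper_knob (a point): point on the axis of the keeper's black knob, a post 16 mm thick and 46 mm tall at the bar's +y end, square to the slanted face (so leaning 30 degrees towards rack +x, as the shafts do). The point is 20 mm below the post's top and 26 mm above the bar. Axes the rack's; closed, it is at rack (11, 128, 153) mm. The nearest shaft stands 73 mm to its -y side
- geared_mid (a point): middle of the geared shaft, near its balance point: steel, 160 long, 20 mm thick, 0.3 to 0.5 kg; toothed wheel 48 mm across, 50 to 64 mm from the foot; bearing 30 mm across, 144 to 158 mm from the foot; bare between. z: foot to head along the shaft. At the start it stands square to the slanted face, the wheel resting on it, the foot 50 mm down the bore, this point 30 mm above the face and 6 mm above the keeper
- geared_foot (a point): centre of the foot end of the geared shaft (80 mm footward of the mid-length point); axes the same
- plain_mid (a point): mid-length point on the axis of the plain shaft in the other bore: steel, 130 mm long, 20 mm thick, with a smooth collar 36 mm across and no teeth; z from foot to head. Not to be moved
- bearing: bystander: loose steel bearing ring, 52 mm across, 15 mm tall, lying on the bench on the robot's side of the rack; origin under its centre
- oil_bottle: bystander: green plastic oil bottle, 64 mm across, 190 mm tall; origin under its centre
- jar: bystander: glass jar, 68 mm across, 85 mm tall; origin under its centre
- timber: bystander: length of timber, 200 x 60 x 40 mm, lying; origin under its centre
- screwdriver: bystander: screwdriver lying on the bench, along its own x
- wrench: bystander: wrench lying on the bench, along its own x

How it is judged:
On the way, in this order (a step that is already met when the one before it is completed fails the run):
1. the keeper is slid open while the geared shaft is still in its bore (value of joint keeper above 0.042 m and distance of geared_foot from where it was at the start of the episode below 0.02 m), for 0.1 s.
2. the geared shaft is drawn out of its bore by the fingers (distance of geared_foot from where it was at the start of the episode above 0.055 m and contact force between geared_shaft and the fingers above 1 N and contact force between geared_shaft and rack below 0.1 N), for 0.1 s.
At the end, for the whole second after the job is handed in: Geared shaft held in the fingers, level within 15 degrees, its middle over 0.20 m above the bench, still (under 0.05 m/s, 0.3 rad/s), off the rack; keeper open over 40 of 50 mm; the plain shaft within 15 mm and each other bystander within 30 mm of its start (height (world z) of geared_mid above 0.2 m and angle between geared_mid's own z axis and vertical between 1.31 and 1.832 rad and contact force between geared_shaft and the fingers above 1 N and contact force between geared_shaft and rack below 0.1 N and linear speed of geared_shaft below 0.05 m/s and angular speed of geared_shaft below 0.3 rad/s and value of joint keeper above 0.04 m and distance of plain_mid from where it was at the start of the episode below 0.015 m and distance of each of bearing, oil_bottle, jar, timber, screwdriver, wrench from where it was at the start of the episode below 0.03 m); the arm keeps its last pose, push and grip.
It fails at once if the plain shaft is disturbed (over 15 mm) (distance of plain_mid from where it was at the start of the episode above 0.015 m).
It fails at once if another bystander is moved over 30 mm (distance of any of bearing, oil_bottle, jar, timber, screwdriver, wrench from where it was at the start of the episode above 0.03 m).
It also fails if it takes over 48 s, if anything falls off the work surface, if the arm or the gripper's body presses on something with over 40 N, if the wrist force passes 120 N, or if a joint passes its speed limit or range.

## Working session

There is one attempt and no reset: what is moved stays moved. The work goes in short steps, Python scripts to look and compute and a tool call to move; the robot and the scene stay as the last step left them, time stands still between calls to the robot, and variables do not carry over. Pictures are saved under pics/ and viewed, and the job is handed in when it is done.

Besides the shell and the picture viewer there is one more tool, called after ">>>" by a JSON object that holds its "fn" and its "kwargs". jog_arm: Moves the arm, as the interface text tells. Its arguments: {"type":"object","properties":{"deltas":{"type":"array","items":{"type":"array"}},"jaw":{"type":"number"},"squeeze":{"type":"number"}},"required":["deltas"]}

```bash
ls; mkdir -p pics; python3 - <<'E'
from workcell import status, optics, order, robot
import cv2
print(status.sense()); print([a for a in dir(robot) if a[0]!='_'])
for n in("scene","top","wrist"):
    print(n,optics.camera_info(n))
    im=optics.capture(n); cv2.imwrite(f"pics/{n}0.png",im[:,:,::-1])
E
```

```text
pics
{'time_s': 0.0, 'joints': array([ 9.10206491e-01,  2.59348179e-01,  1.53611236e+00,  8.99784043e-06,
        1.34802371e+00, -2.02807130e-01]), 'joint_vel': array([ 6.99306345e-04,  5.31910238e-04, -8.41107698e-04, -8.19203749e-04,
       -1.85102985e-03,  5.48070863e-05]), 'joint_torque': array([ 7.14137332e-04, -4.46010089e+01, -2.90579885e+01,  2.79455912e-05,
        1.13714347e-02,  1.66445562e-05]), 'ee_pos': array([0.24279851, 0.49304449, 0.30306005]), 'tcp_rot': array([ 2.26898802e-01,  9.73917881e-01, -8.57194490e-04, -3.99720868e-04]), 'wrist_force': array([ 0.74257973, -0.51818522,  0.16035602]), 'torque': array([ 0.0409612 , -0.00112706, -0.00400145]), 'width': 0.0851944895712332}
['PlanningError', 'tip_reach']
scene {'fovy': 54.587712957698976, 'cx': 251.16600455209962, 'cy': 199.767407884353, 'position': array([1.48189454, 0.58600251, 0.83081531]), 'rotation': array([ 0.41636807,  0.77246905, -0.4155726 , -0.23922503])}
top {'fovy': 57.97401333190463, 'cx': 256.94625600567724, 'cy': 191.9449779773659, 'position': array([0.46448775, 0.00848557, 1.13052277]), 'rotation': array([-0.70228694,  0.71046717, -0.02846622,  0.03491606])}
wrist {'fovy': 61.12612176893997, 'cx': 252.41726853794472, 'cy': 190.5533252170159, 'position': array([0.17089565, 0.52793906, 0.37278558]), 'rotation': array([0.83852932, 0.52180775, 0.0819005 , 0.13370696])}
```

View pics/scene0.png

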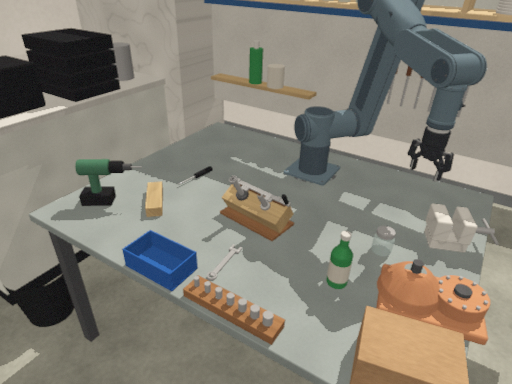

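View pics/top0.png

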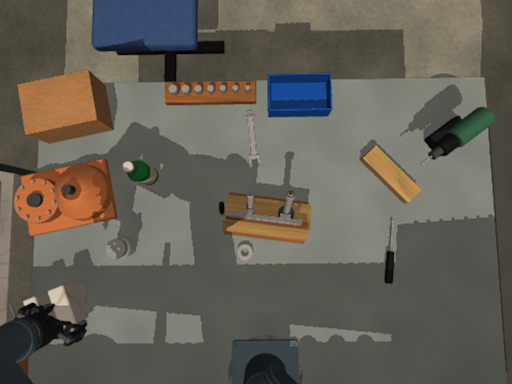

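View pics/wrist0.png

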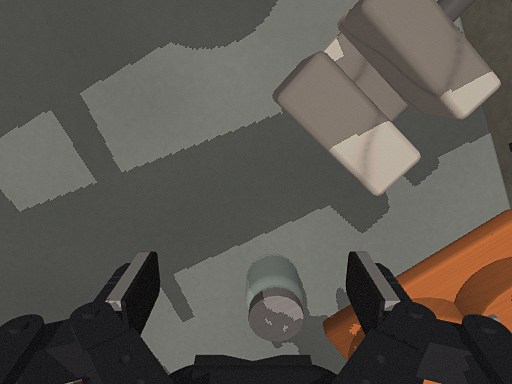

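```bash
python3 - <<'E'
import cv2
a=cv2.imread("pics/scene0.png")[165:245,205:305]; cv2.imwrite("pics/sc1.png",cv2.resize(a,None,fx=7,fy=7,interpolation=cv2.INTER_CUBIC))
a=cv2.imread("pics/top0.png")[180:255,210:320]; cv2.imwrite("pics/tp1.png",cv2.resize(a,None,fx=7,fy=7,interpolation=cv2.INTER_CUBIC))
E
```

```text
(no output)
```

View pics/sc1.png

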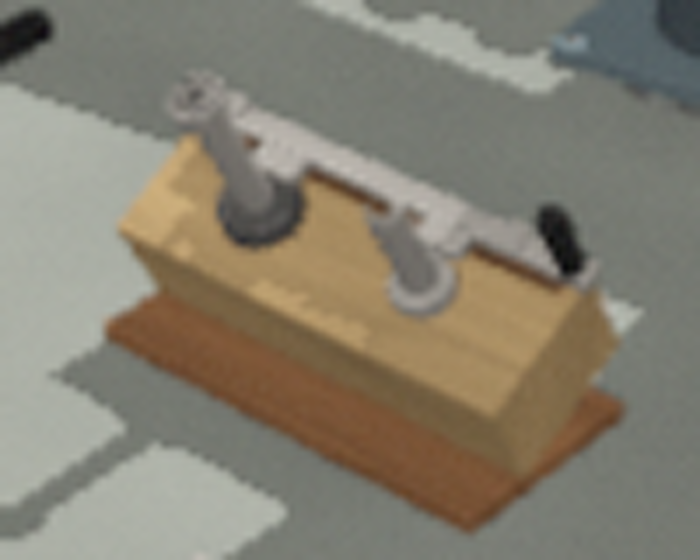

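View pics/tp1.png

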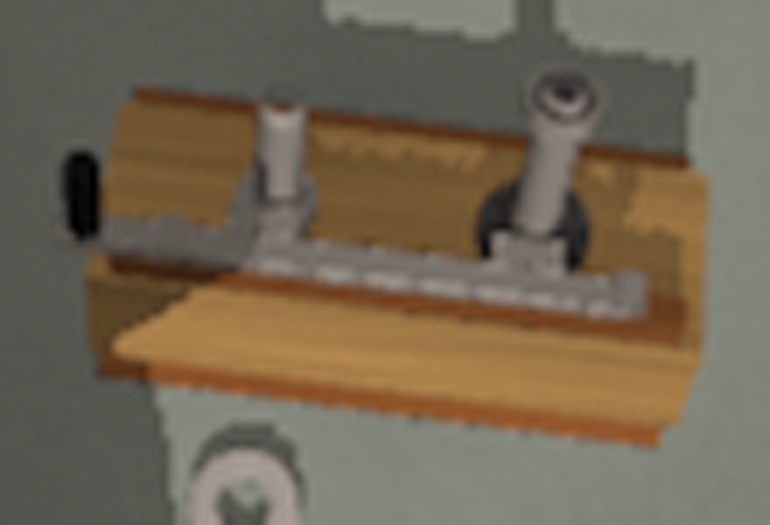

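```bash
cat > h.py <<'E'
import numpy as np
from scipy.spatial.transform import Rotation as R
from scipy.optimize import least_squares
def proj(ci,P):
    P=np.atleast_2d(P); f=192/np.tan(np.radians(ci['fovy'])/2)
    c=R.from_quat(ci['rotation']).inv().apply(P-ci['position'])
    return np.c_[ci['cx']+f*c[:,0]/c[:,2],ci['cy']+f*c[:,1]/c[:,2]]
n=np.array([.5,0,.8660254]); dn=np.array([.8660254,0,-.5]); F=np.array([.016,0,.092])
def w(p,L): 
    c,s=np.cos(p[2]),np.sin(p[2]); L=np.atleast_2d(L)
    return np.c_[p[0]+c*L[:,0]-s*L[:,1],p[1]+s*L[:,0]+c*L[:,1],L[:,2]]
E
cat > fit.py <<'E'
from h import *
from workcell import optics
T=optics.camera_info("top");S=optics.camera_info("scene")
def model(p):
    q=p[3];t=p[4]
    gh=F+[0,-.055,0]+.110*n; kt=np.array([.011,.128+q,.153])+.020*n; kb=np.array([.011,.128+q,.153])-.026*n
    lo=F+.045*dn
    Lt=[gh,kt-.006*n,[.0675,-.13,t],[.0675,.13,t],[-.0675,-.13,t],lo+[0,-.13,0]]
    Ls=[gh,kt,kb,[.0675,.13,0],[-.0675,.13,t],[.0675,-.13,t],lo+[0,.13,0],lo+[0,-.13,0]]
    return np.r_[proj(T,w(p,Lt)),proj(S,w(p,Ls))]
ut=np.array([[565,95],[81,168],[688,160],[137,90],[660,440],[708,175]])
us=np.array([[190,97],[553,212],[572,272],[470,532],[625,408],[106,325],[495,415],[120,232]])
ob=np.r_[(ut+.5)/7-.5+[210,180],(us+.5)/7-.5+[205,165]]
r=least_squares(lambda p:(model(p)-ob).ravel(),[.45,0,-.08,.003,.015],loss='soft_l1')
print(r.x); print(np.round(model(r.x)-ob,2))
E
python3 fit.py
```

```text
[ 0.4825161  -0.00962537 -0.13684074  0.00355028  0.00669468]
[[-0.2  -0.14]
 [-0.4   0.6 ]
 [ 0.32 -0.67]
 [-0.36 -0.61]
 [-0.4   1.01]
 [-0.17 -0.02]
 [ 0.67 -0.81]
 [-0.35  0.32]
 [ 0.07 -1.08]
 [-0.03  0.48]
 [-0.06 -0.1 ]
 [-0.66  0.34]
 [-0.3  -0.24]
 [-0.74 -1.27]]
```

```bash
cat >> h.py <<'E'
def delta(target,yaw_y=None):
    """target TCP world; yaw_y = desired world heading of tool y"""
    from workcell import status
    s=status.sense(); r=R.from_quat(s['tcp_rot']); d=r.inv().apply(np.array(target)-s['ee_pos'])*1000
    y=r.as_matrix()[:,1]; h=np.arctan2(y[1],y[0]); t=None if yaw_y is None else -((yaw_y-h+np.pi/2)%np.pi-np.pi/2)
    print('t',s['time_s'],'tcp',s['ee_pos'].round(4),'delta',d.round(1),'turn',t,'F',s['wrist_force'].round(1),'w',round(s['width'],4))
P0=np.array([0.4825161,-0.00962537,-0.13684074,0.00355028])
E
python3 - <<'E'
from h import *
k=np.array([.011,.128+P0[3],.153])
print(w(P0,k),w(P0,F+[0,-.055,0]),w(P0,F+[0,.055,0]))
kw=w(P0,k)[0]
delta([kw[0]-.03,kw[1],.30],np.pi/2+P0[2])
E
```

```text
[[0.51135858 0.11919461 0.153     ]] [[ 0.49086376 -0.06629385  0.092     ]] [[0.5058693  0.04267786 0.092     ]]
t 0.15 tcp [0.2429 0.4931 0.3033] delta [-379.2 -230.     3.5] turn -0.32092730969676464 F [ 0.2 -0.   0.3] w 0.0851
```

>>> {"fn": "jog_arm", "kwargs": {"deltas": [[[-48,-29,0],-0.04],[[-95,-58,0],-0.08],[[-142,-86,0],-0.12],[[-190,-115,0],-0.16],[[-237,-144,1],-0.2],[[-284,-172,2],-0.24],[[-332,-201,3],-0.28],[[-379,-230,3],-0.321],[[-379,-230,3],-0.321],[[-379,-230,3],-0.321]], "jaw": 0.6}}

```text
time_s: 1.4
ee_pos: [0.481, 0.1196, 0.3005]
tcp_rot: [0.069, 0.998, 0.0, -0.001]
wrist_force: [-0.0, 0.1, 0.4]
width: 0.0511
```

```bash
python3 - <<'E'
from h import *
from workcell import optics,status
import cv2,json
ci=optics.camera_info("wrist"); json.dump({k:np.array(v).tolist() for k,v in ci.items()},open("w1.json","w"))
im=optics.capture("wrist"); cv2.imwrite("pics/w1.png",im[:,:,::-1])
delta([.48,.119,.3],np.pi/2+P0[2])
print(status.sense()['tcp_rot'])
E
```

```text
t 1.45 tcp [0.4807 0.1202 0.3007] delta [ 0.5 -1.3  0.7] turn 0.000129068184197223 F [-0.   0.4  0.5] w 0.0509
[ 6.83025161e-02  9.97664493e-01  1.99609860e-04 -5.34823893e-04]
```

View pics/w1.png

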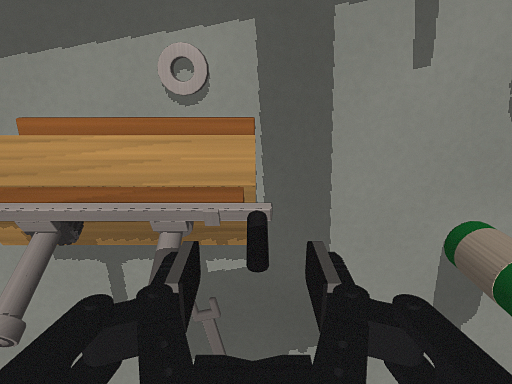

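```bash
cat > fit2.py <<'E'
import json
exec(open("fit.py").read())
W={k:np.array(v) for k,v in json.load(open("w1.json")).items()}
def m2(p):
    q=p[3];t=p[4]; gh=F+[0,-.055,0]+.110*n; kp=np.array([.011,.128+q,.153])
    return proj(W,w(p,[kp+.020*n,kp-.026*n,gh,[-.0675,.13,t]]))
o2=np.array([[258,263],[257,214],[9,329],[254,118]])
print("pred",m2(r.x)-o2)
r2=least_squares(lambda p:np.r_[(model(p)-ob).ravel(),((m2(p)-o2)*1).ravel()],r.x,loss='soft_l1')
print(r2.x); print(np.round(model(r2.x)-ob,2),np.round(m2(r2.x)-o2,1))
r3=least_squares(lambda p:np.r_[(m2(p)-o2).ravel(),(p[2]-r.x[2])*1000,(p[4]-r.x[4])*1000],r.x)
print(r3.x,np.round(m2(r3.x)-o2,1))
E
python3 fit2.py
```

```text
[ 0.4825161  -0.00962537 -0.13684074  0.00355028  0.00669468]
[[-0.2  -0.14]
 [-0.4   0.6 ]
 [ 0.32 -0.67]
 [-0.36 -0.61]
 [-0.4   1.01]
 [-0.17 -0.02]
 [ 0.67 -0.81]
 [-0.35  0.32]
 [ 0.07 -1.08]
 [-0.03  0.48]
 [-0.06 -0.1 ]
 [-0.66  0.34]
 [-0.3  -0.24]
 [-0.74 -1.27]]
pred [[  0.58125327   2.90678119]
 [  0.8208618   -0.14019214]
 [-17.89478274  13.12869604]
 [  0.8726524   -2.42203781]]
[ 0.48236423 -0.00869527 -0.13467427  0.00213169  0.00785146]
[[-0.59 -0.13]
 [-0.26  0.82]
 [ 0.05 -0.74]
 [-0.73 -0.52]
 [-0.59  0.99]
 [-0.5  -0.06]
 [ 0.92 -0.73]
 [-0.36  0.21]
 [ 0.04 -1.21]
 [ 0.3   0.53]
 [ 0.22 -0.33]
 [-0.48  0.2 ]
 [ 0.03 -0.2 ]
 [-0.55 -1.17]] [[ -0.1   2.2]
 [  0.2  -0.8]
 [-16.4  12.9]
 [  1.6  -2.9]]
[ 4.80972785e-01 -2.36866912e-04 -1.37371089e-01 -6.05799449e-03
  6.80241583e-03] [[-0.2 -0.6]
 [ 0.2 -3.4]
 [-5.9  9.8]
 [ 9.2 -5. ]]
```

```bash
sed -i 's/^P0=.*/P0=np.array([0.4824,-0.0090,-0.1355,0.0027])/' h.py; python3 - <<'E'
from h import *
k=np.array([.011,.128+P0[3],.153])+.008*n
g=w(P0,k)[0]; print(g)
delta(g+[0,0,.054],np.pi/2+P0[2])
E
```

```text
[0.51491822 0.11847571 0.1599282 ]
t 1.45 tcp [0.4807 0.1202 0.3007] delta [-34.2   2.9  86.7] turn -0.0012116718158028394 F [-0.   0.4  0.5] w 0.0509
```

>>> {"fn": "jog_arm", "kwargs": {"deltas": [[[-34,3,10],0],[[-34,3,45],0],[[-34,3,70],0],[[-34,3,86],0],[[-34,3,86],0],[[-34,3,86],0]]}}

```text
time_s: 2.2
ee_pos: [0.5159, 0.1184, 0.216]
tcp_rot: [0.068, 0.998, 0.0, 0.001]
wrist_force: [0.6, -0.1, -0.9]
width: 0.0513
```

```bash
python3 - <<'E'
from h import *
from workcell import optics,status
import cv2
im=optics.capture("wrist"); cv2.imwrite("pics/w2.png",im[:,:,::-1])
delta([.5149,.1185,.2139])
E
```

```text
t 2.25 tcp [0.5161 0.1182 0.2161] delta [1.2 0.1 2.2] turn None F [0.9 0.5 0.3] w 0.0515
```

View pics/w2.png

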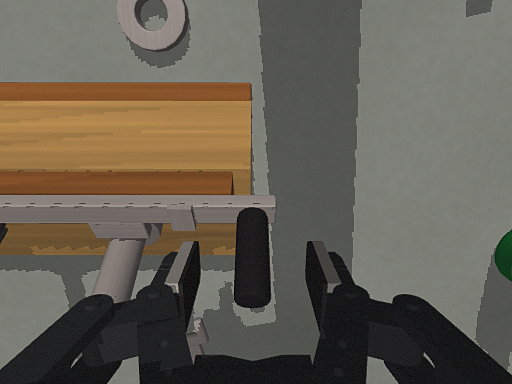

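>>> {"fn": "jog_arm", "kwargs": {"deltas": [[[0,0,1],0],[[0,0,1],0],[[0,0,1],0],[[0,0,1],0],[[0,0,1],0],[[0,0,1],0]], "jaw": 0, "squeeze": 30}}

```text
time_s: 3.0
ee_pos: [0.5157, 0.1178, 0.2145]
tcp_rot: [0.068, 0.998, 0.0, 0.0]
wrist_force: [-0.9, 0.2, 4.7]
width: 0.0149
```

```bash
python3 - <<'E'
from h import *
delta([.5149,.1185,.2139])
k=np.array([.011,.128+0.05,.153])+.008*n
delta(w(P0,k)[0]+[0,0,.054])
E
```

```text
t 3.0 tcp [0.5157 0.1178 0.2145] delta [0.9 0.5 0.5] turn None F [-0.9  0.2  4.7] w 0.0149
t 3.0 tcp [0.5157 0.1178 0.2145] delta [ 0.9 47.8  0.5] turn None F [-0.9  0.2  4.7] w 0.0149
```

>>> {"fn": "jog_arm", "kwargs": {"deltas": [[[0,8,0],0],[[0,18,0],0],[[0,28,0],0],[[0,36,0],0],[[0,42,0],0],[[0,46,0],0],[[0,46,0],0]]}}

```text
time_s: 3.88
ee_pos: [0.5221, 0.1638, 0.2145]
tcp_rot: [0.068, 0.998, 0.0, 0.001]
wrist_force: [-1.5, 1.1, 4.9]
width: 0.0151
```

```bash
python3 - <<'E'
from h import *
k=np.array([.011,.128+0.05,.153])+.008*n
delta(w(P0,k)[0]+[0,0,.054])
E
```

```text
t 3.875 tcp [0.5221 0.1638 0.2145] delta [1.  1.4 0.5] turn None F [-1.5  1.1  4.9] w 0.0151
```

Not at the stop yet; nudging further while watching the force.

>>> {"fn": "jog_arm", "kwargs": {"deltas": [[[0,2,0],0],[[0,4,0],0],[[0,4,0],0]]}}

```text
time_s: 4.25
ee_pos: [0.5223, 0.1652, 0.2144]
tcp_rot: [0.068, 0.998, -0.002, -0.0]
wrist_force: [-3.3, -10.1, 8.1]
width: 0.0148
```

>>> {"fn": "jog_arm", "kwargs": {"deltas": [[[0,-3,0],0],[[0,-3,0],0],[[0,-3,0],0],[[0,-3,0],0]], "jaw": 0.6}}

```text
time_s: 4.75
ee_pos: [0.5218, 0.1647, 0.2137]
tcp_rot: [0.068, 0.998, 0.0, -0.0]
wrist_force: [0.6, -0.5, -0.2]
width: 0.0513
```

>>> {"fn": "jog_arm", "kwargs": {"deltas": [[[0,0,-20],0],[[0,0,-60],0],[[0,-20,-100],0],[[20,-70,-120],0],[[40,-125,-125],0],[[40,-125,-125],0],[[40,-125,-125],0]]}}

```text
time_s: 5.62
ee_pos: [0.4654, 0.0461, 0.339]
tcp_rot: [0.069, 0.998, 0.0, 0.0]
wrist_force: [0.1, 0.3, 0.1]
width: 0.0513
```

```bash
python3 - <<'E'
from h import *
from workcell import optics,status
import cv2,json
ci=optics.camera_info("wrist"); json.dump({k:np.array(v).tolist() for k,v in ci.items()},open("w3.json","w"))
im=optics.capture("wrist"); cv2.imwrite("pics/w3.png",im[:,:,::-1])
im=optics.capture("scene")[:,:,::-1][165:245,205:305]; cv2.imwrite("pics/s3.png",cv2.resize(im,None,fx=7,fy=7,interpolation=cv2.INTER_CUBIC))
delta([.5149,.1185,.2139])
E
```

```text
t 5.725 tcp [0.4655 0.0469 0.3387] delta [-39.2  77.6 124.8] turn None F [ 0.1  0.4 -0.2] w 0.0514
```

View pics/w3.png

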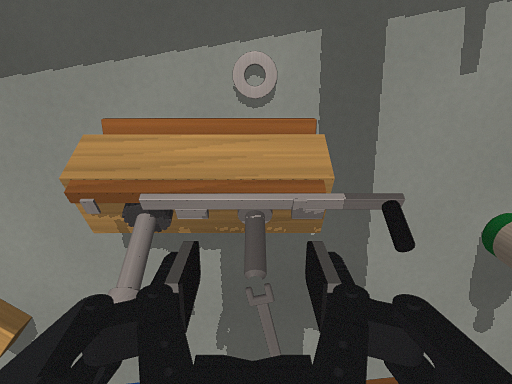

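View pics/s3.png

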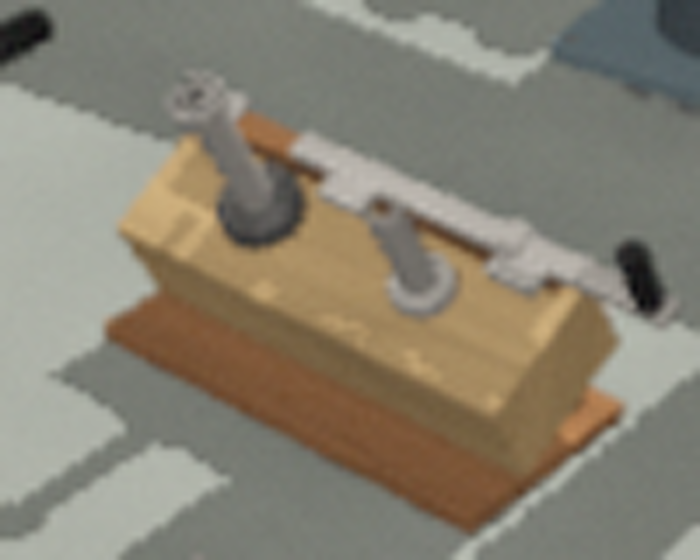

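```bash
python3 - <<'E'
from h import *
from workcell import optics
s=(.144-.092)/.866
g=w(P0,F+[0,-.055,0]+s*n)[0]; g[2]=.148; print(s,g)
delta(g+[0,0,.054],np.pi/2+P0[2])
delta([g[0]-.02,g[1],.31])
ci=optics.camera_info("top")
for u,v in [(365,150),(375,145),(420,188),(412,202),(390,220),(390,282),(245,252)]:
    f=192/np.tan(np.radians(ci['fovy'])/2); d=R.from_quat(ci['rotation']).apply([(u-ci['cx'])/f,(v-ci['cy'])/f,1]); print(u,v,(ci['position']-d*ci['position'][2]/d[2]).round(3))
E
```

```text
0.06004618937644341 [ 0.52057153 -0.06971293  0.148     ]
t 5.725 tcp [0.4655 0.0469 0.3387] delta [ -70.3 -108.1  136.6] turn -0.0002954478525893922 F [ 0.1  0.4 -0.2] w 0.0514
t 5.725 tcp [0.4655 0.0469 0.3387] delta [ -50.5 -110.8   28.6] turn None F [ 0.1  0.4 -0.2] w 0.0514
365 150 [ 0.701 -0.34   0.   ]
375 145 [ 0.717 -0.374  0.   ]
420 188 [ 0.573 -0.514  0.   ]
412 202 [ 0.527 -0.486  0.   ]
390 220 [ 0.47  -0.412  0.   ]
390 282 [ 0.273 -0.403  0.   ]
245 252 [0.372 0.059 0.   ]
```

>>> {"fn": "jog_arm", "kwargs": {"deltas": [[[-20,-50,5],0],[[-40,-95,15],0],[[-50,-109,28],0],[[-50,-109,28],0],[[-50,-109,28],0]]}}

```text
time_s: 6.35
ee_pos: [0.4998, -0.0672, 0.3108]
tcp_rot: [0.068, 0.998, 0.0, -0.0]
wrist_force: [0.1, -0.3, 0.4]
width: 0.0512
```

```bash
python3 - <<'E'
from h import *
from workcell import optics,status
import cv2,json
ci=optics.camera_info("wrist")
im=optics.capture("wrist"); cv2.imwrite("pics/w4.png",im[:,:,::-1])
g=np.array([.5206,-.0697,.202]); delta(g,np.pi/2+P0[2])
print(proj(ci,w(P0,[F+[0,-.055,0]+s*n for s in (0.014,.06,.11)])))
E
```

```text
t 6.4 tcp [ 0.4998 -0.0673  0.3112] delta [-20.9   0.3 109.2] turn 0.0003740866113304264 F [0.6 0.  0.1] w 0.0514
[[253.36357273 177.83250912]
 [253.4866316  219.69405201]
 [253.65897732 278.32174651]]
```

View pics/w4.png

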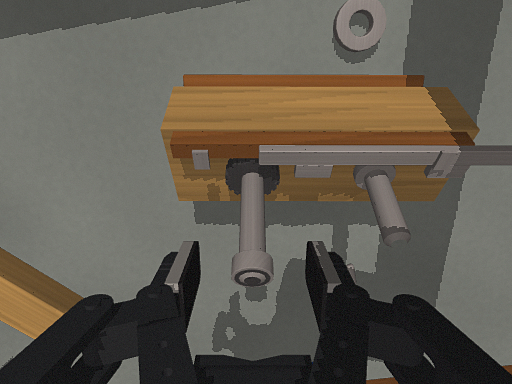

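>>> {"fn": "jog_arm", "kwargs": {"deltas": [[[-21,0,20],0],[[-21,0,50],0],[[-21,0,80],0],[[-21,0,100],0],[[-21,0,109],0],[[-21,0,109],0]]}}

```text
time_s: 7.15
ee_pos: [0.5207, -0.0709, 0.2022]
tcp_rot: [0.068, 0.998, 0.0, -0.0]
wrist_force: [0.4, 0.2, -0.1]
width: 0.0513
```

```bash
python3 - <<'E'
from h import *
from workcell import optics,status
import cv2,json
ci=optics.camera_info("wrist")
im=optics.capture("wrist"); cv2.imwrite("pics/w5.png",im[:,:,::-1])
im=optics.capture("scene")[:,:,::-1][125:245,185:305]; cv2.imwrite("pics/s5.png",cv2.resize(im,None,fx=5,fy=5,interpolation=cv2.INTER_CUBIC))
g=np.array([.5206,-.0697,.202]); delta(g,np.pi/2+P0[2])
E
```

```text
t 7.25 tcp [ 0.5212 -0.0714  0.203 ] delta [0.9 1.6 1. ] turn -0.000735464344743697 F [-0.  -0.5  0.7] w 0.0511
```

View pics/w5.png

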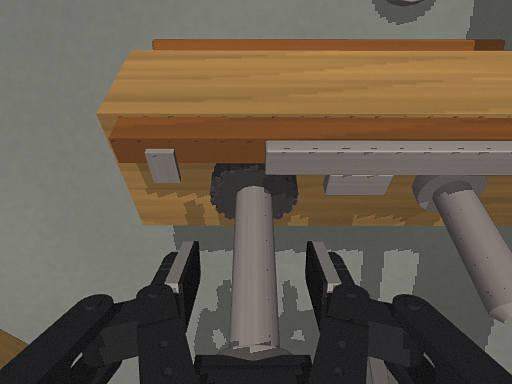

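View pics/s5.png

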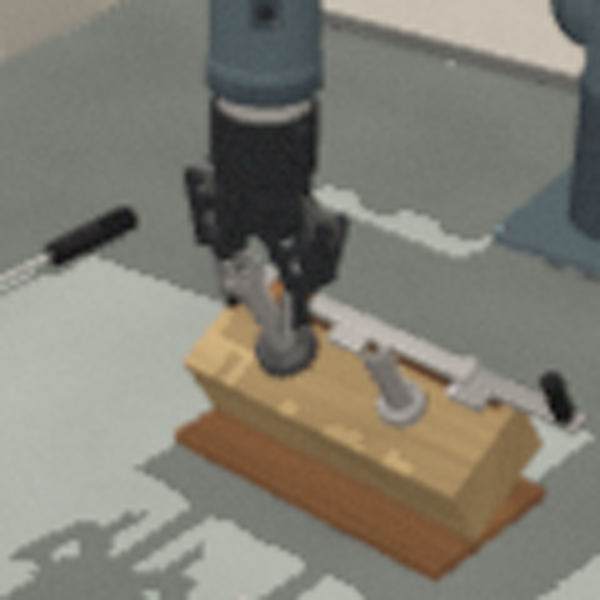

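>>> {"fn": "jog_arm", "kwargs": {"deltas": [[[0,0,0],0],[[0,0,0],0],[[0,0,0],0],[[0,0,0],0],[[0,0,0],0],[[0,0,0],0]], "jaw": 0, "squeeze": 80}}

```text
time_s: 8.0
ee_pos: [0.5213, -0.0717, 0.2027]
tcp_rot: [0.068, 0.998, -0.0, 0.001]
wrist_force: [0.7, 1.0, 6.0]
width: 0.0179
```

>>> {"fn": "jog_arm", "kwargs": {"deltas": [[[-2.5,0,-4.3],0],[[-6,0,-10.4],0],[[-10,0,-17.3],0],[[-10,0,-17.3],0]]}}

```text
time_s: 8.5
ee_pos: [0.5313, -0.0732, 0.2198]
tcp_rot: [0.068, 0.998, -0.0, 0.001]
wrist_force: [0.8, -0.2, -4.5]
width: 0.0178
```

```bash
python3 - <<'E'
from h import *
from workcell import optics,status
import cv2,json
im=optics.capture("scene")[:,:,::-1][125:245,185:305]; cv2.imwrite("pics/s6.png",cv2.resize(im,None,fx=5,fy=5,interpolation=cv2.INTER_CUBIC))
print(status.sense())
E
```

```text
{'time_s': 8.55, 'joints': array([-3.45002719e-01,  3.05829025e-01,  1.68970617e+00, -6.05664369e-05,
        1.14578358e+00, -1.77899159e+00]), 'joint_vel': array([ 0.00014121,  0.00162064,  0.01727207, -0.00035988,  0.0004005 ,
       -0.00064554]), 'joint_torque': array([-2.09044490e-02, -4.70286405e+01, -2.82699484e+01, -6.21926258e-03,
        1.87199540e-02,  3.34924109e-03]), 'ee_pos': array([ 0.53080313, -0.07303646,  0.2193455 ]), 'tcp_rot': array([ 6.83379434e-02,  9.97662220e-01, -6.39390850e-05,  1.24202898e-04]), 'wrist_force': array([ 1.5485745 , -0.33948911, -4.26302697]), 'torque': array([ 0.04379989, -0.026842  ,  0.03042098]), 'width': 0.017793854140753827}
```

View pics/s6.png

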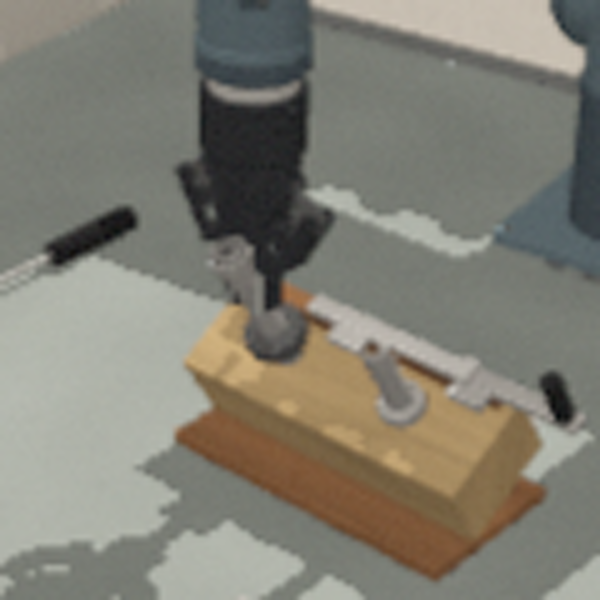

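Shaft is rising with the grip, with only its weight on the wrist. Continue the draw.

>>> {"fn": "jog_arm", "kwargs": {"deltas": [[[-5,0,-8.7],0],[[-10,0,-17.3],0],[[-15,0,-26],0],[[-20,0,-34.6],0],[[-25,0,-43.3],0],[[-30,0,-52],0],[[-35,0,-60.6],0],[[-38,0,-66],0],[[-38,0,-66],0]]}}

```text
time_s: 9.68
ee_pos: [0.5686, -0.0782, 0.2856]
tcp_rot: [0.068, 0.998, -0.0, 0.0]
wrist_force: [0.0, 0.0, -4.7]
width: 0.0183
```

```bash
python3 - <<'E'
from h import *
from workcell import optics,status
import cv2,json
im=optics.capture("scene")[:,:,::-1][105:245,165:305]; cv2.imwrite("pics/s7.png",cv2.resize(im,None,fx=4,fy=4,interpolation=cv2.INTER_CUBIC))
delta([.40,-.27,.29])
E
```

```text
t 9.725 tcp [ 0.5682 -0.0781  0.2851] delta [ 140.5 -213.    -4.8] turn None F [-0.4 -0.2 -5. ] w 0.0178
```

View pics/s7.png

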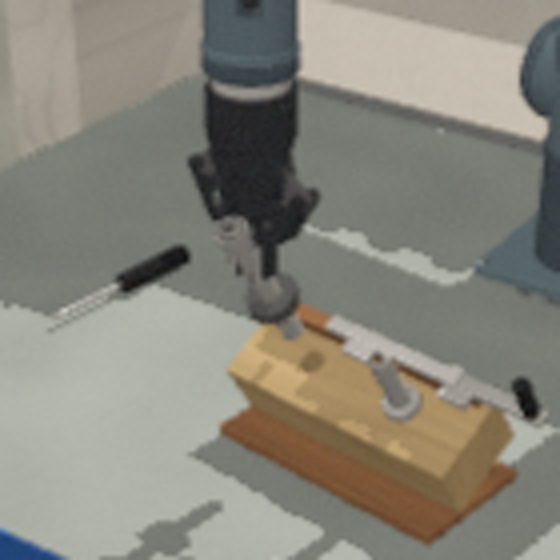

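>>> {"fn": "jog_arm", "kwargs": {"deltas": [[[0,-40,-5],0],[[15,-85,-5],0],[[35,-125,-5],0],[[65,-165,-5],0],[[100,-195,-5],0],[[130,-203,-5],0],[[140,-203,-5],0],[[140,-203,-5],0]]}}

```text
time_s: 10.72
ee_pos: [0.4017, -0.2598, 0.2903]
tcp_rot: [0.069, 0.998, 0.0, 0.0]
wrist_force: [0.6, 0.7, -3.7]
width: 0.0178
```

```bash
python3 - <<'E'
from h import *
from workcell import optics,status
import cv2,json
im=optics.capture("scene")[:,:,::-1][85:245,125:285]; cv2.imwrite("pics/s8.png",cv2.resize(im,None,fx=4,fy=4,interpolation=cv2.INTER_CUBIC))
im=optics.capture("wrist"); cv2.imwrite("pics/w8.png",im[:,:,::-1])
delta([.40,-.27,.29])
E
```

```text
t 10.825 tcp [ 0.4027 -0.2599  0.2903] delta [  1.3 -10.4   0.3] turn None F [ 0.4 -0.9 -4.3] w 0.0176
```

View pics/s8.png

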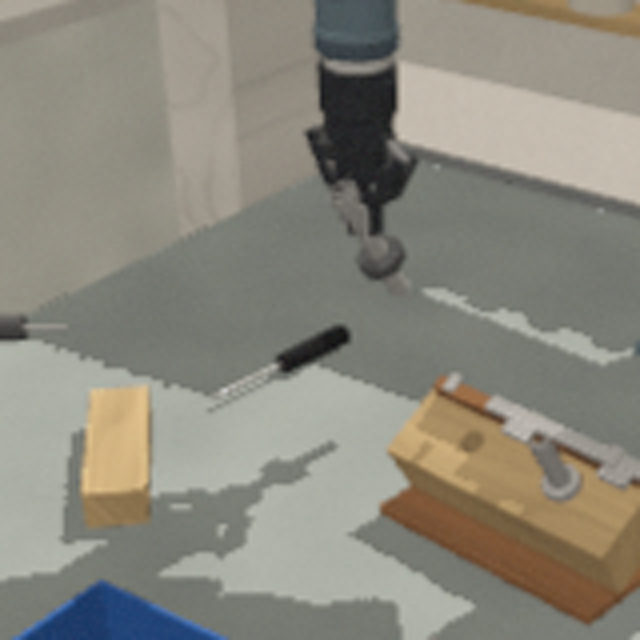

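View pics/w8.png

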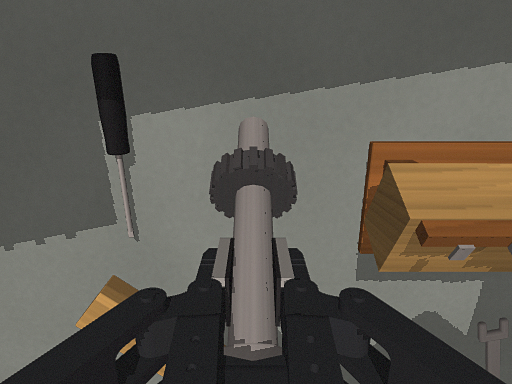

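>>> {"fn": "jog_arm", "kwargs": {"deltas": [[[0,0,40],0],[[0,0,85],0],[[0,0,115],0],[[0,0,126],0],[[0,0,128],0],[[0,0,128],0]]}}

```text
time_s: 11.58
ee_pos: [0.4028, -0.2607, 0.1633]
tcp_rot: [0.068, 0.998, -0.001, 0.001]
wrist_force: [-0.1, 0.1, -3.9]
width: 0.0175
```

>>> {"fn": "jog_arm", "kwargs": {"deltas": [[[0,0,1],0],[[0,0,2],0],[[0,0,3],0]]}}

```text
time_s: 11.95
ee_pos: [0.4019, -0.2603, 0.1595]
tcp_rot: [0.068, 0.998, -0.0, 0.0]
wrist_force: [1.3, 0.6, -4.2]
width: 0.0182
```

>>> {"fn": "jog_arm", "kwargs": {"deltas": [[[0,0,1],0],[[0,0,2],0],[[0,0,2],0]]}}

```text
time_s: 12.32
ee_pos: [0.402, -0.2602, 0.1573]
tcp_rot: [0.068, 0.998, -0.0, 0.0]
wrist_force: [1.2, 0.1, -2.8]
width: 0.0177
```

>>> {"fn": "jog_arm", "kwargs": {"deltas": [[[0,0,1],0],[[-1,0,2],0],[[-3,0,3],0],[[-5,0,4],0],[[-5,0,4],0]], "squeeze": 40}}

```text
time_s: 12.95
ee_pos: [0.407, -0.2609, 0.1542]
tcp_rot: [0.068, 0.998, -0.0, 0.0]
wrist_force: [-1.1, 1.9, 9.0]
width: 0.0178
```

```bash
python3 - <<'E'
from h import *
from workcell import optics,status
import cv2,json
im=optics.capture("wrist"); cv2.imwrite("pics/w9.png",im[:,:,::-1])
delta([.40,-.27,.29])
E
```

```text
t 13.0 tcp [ 0.4069 -0.261   0.1542] delta [   5.6  -10.  -135.8] turn None F [-1.5  1.4  8. ] w 0.018
```

View pics/w9.png

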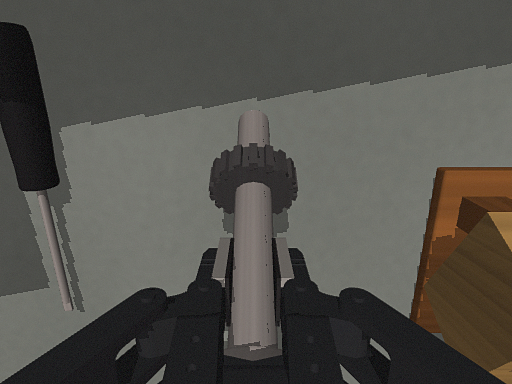

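>>> {"fn": "jog_arm", "kwargs": {"deltas": [[[-4,0,1.5],0],[[-8,0,3.5],0],[[-12,0,6],0],[[-17,0,10],0],[[-22,0,14],0],[[-26.5,0,18],0],[[-26.5,0,18],0]], "squeeze": 25}}

```text
time_s: 13.88
ee_pos: [0.4334, -0.2646, 0.1357]
tcp_rot: [0.068, 0.998, -0.0, 0.0]
wrist_force: [0.6, 0.2, 5.0]
width: 0.0175
```

```bash
python3 - <<'E'
from h import *
from workcell import optics,status
import cv2,json
im=optics.capture("wrist"); cv2.imwrite("pics/w10.png",im[:,:,::-1])
im=optics.capture("scene")[:,:,::-1][105:225,165:285]; cv2.imwrite("pics/s10.png",cv2.resize(im,None,fx=4,fy=4,interpolation=cv2.INTER_CUBIC))
delta([.40,-.27,.29])
E
```

```text
t 13.975 tcp [ 0.4333 -0.2646  0.1358] delta [  32.2  -10.  -154.2] turn None F [0.2 1.1 5.1] w 0.0176
```

View pics/w10.png

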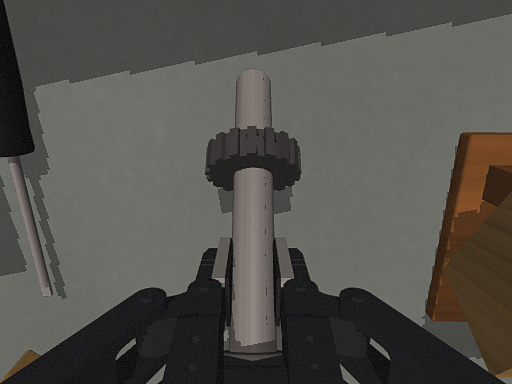

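View pics/s10.png

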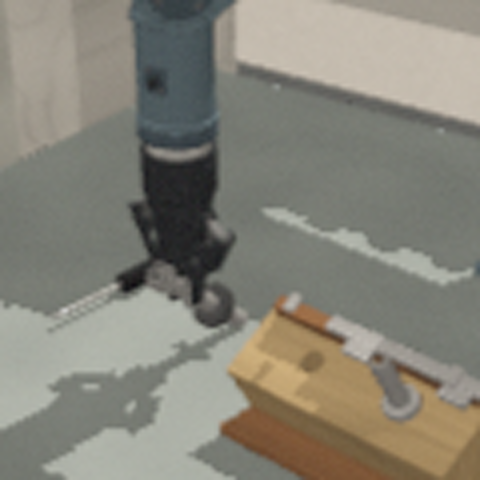

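>>> {"fn": "jog_arm", "kwargs": {"deltas": [[[-5,0,5],0],[[-9,0,10],0],[[-12.5,0,15],0],[[-16,0,20],0],[[-19,0,25],0],[[-22,0,31],0],[[-25,0,38],0],[[-28,0,43],0],[[-28,0,43],0]]}}

```text
time_s: 15.1
ee_pos: [0.4624, -0.2692, 0.0932]
tcp_rot: [0.068, 0.998, -0.001, 0.002]
wrist_force: [3.6, 0.9, 9.6]
width: 0.0181
```

>>> {"fn": "jog_arm", "kwargs": {"deltas": [[[-2,0,3],0],[[-4,0,6],0],[[-6,0,9],0],[[-6,0,11],0],[[-6,0,11],0]]}}

```text
time_s: 15.72
ee_pos: [0.4685, -0.2701, 0.0824]
tcp_rot: [0.068, 0.998, -0.001, 0.002]
wrist_force: [4.9, 0.0, 9.1]
width: 0.0179
```

```bash
python3 - <<'E'
from h import *
from workcell import optics,status
import cv2,json
im=optics.capture("wrist"); cv2.imwrite("pics/w11.png",im[:,:,::-1])
im=optics.capture("scene")[:,:,::-1][105:225,165:285]; cv2.imwrite("pics/s11.png",cv2.resize(im,None,fx=4,fy=4,interpolation=cv2.INTER_CUBIC))
delta([.40,-.27,.29])
E
```

```text
t 15.825 tcp [ 0.4685 -0.2701  0.0825] delta [  67.    -9.7 -207.8] turn None F [4.2 0.9 8.4] w 0.0181
```

View pics/w11.png

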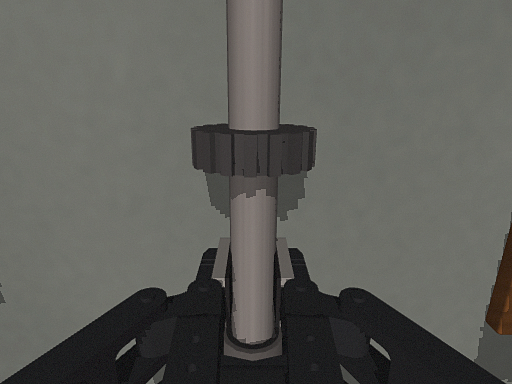

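View pics/s11.png

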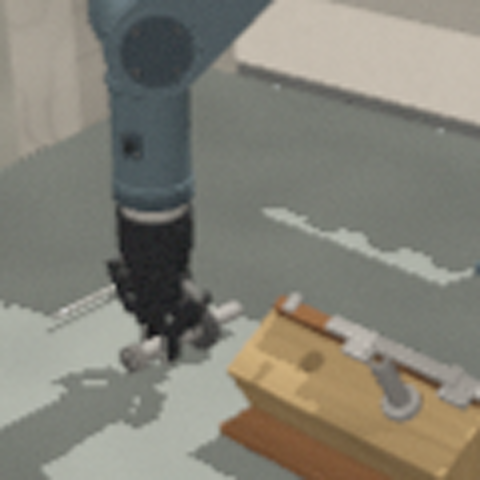

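```bash
cat > ang.py <<'E'
from h import *
from workcell import optics,status
s=status.sense(); ci=optics.camera_info("wrist"); r=R.from_quat(s['tcp_rot'])
C=R.from_quat(ci['rotation']).inv().as_matrix()
f=192/np.tan(np.radians(ci['fovy'])/2)
for th in (70,75,80,85,90,95,100):
    # tool frame: foot direction: +x sin(th), +z cos(th) ; lateral y
    a=np.radians(th); d=np.array([np.sin(a),0,np.cos(a)])
    pts=[]; out=[]
    for L in (-.02,.02,.046,.060,.085):
        p=np.array([0,0,.058])+d*L
        P=s['ee_pos']+r.apply([p]); c=C@(P[0]-ci['position'])
        out.append((round(proj(ci,P)[0,1]),round(f*.02/c[2],1)))
    print(th,out)
E
python3 ang.py
```

```text
70 [(317, np.float64(44.7)), (228, np.float64(44.3)), (170, np.float64(44.0)), (139, np.float64(43.9)), (85, np.float64(43.6))]
75 [(316, np.float64(44.2)), (228, np.float64(44.8)), (170, np.float64(45.3)), (138, np.float64(45.5)), (80, np.float64(45.9))]
80 [(314, np.float64(43.7)), (229, np.float64(45.4)), (170, np.float64(46.5)), (137, np.float64(47.2)), (76, np.float64(48.4))]
85 [(312, np.float64(43.2)), (230, np.float64(45.9)), (171, np.float64(47.9)), (137, np.float64(49.0)), (72, np.float64(51.2))]
90 [(309, np.float64(42.7)), (232, np.float64(46.5)), (173, np.float64(49.3)), (139, np.float64(51.0)), (71, np.float64(54.3))]
95 [(307, np.float64(42.2)), (234, np.float64(47.0)), (176, np.float64(50.7)), (141, np.float64(53.0)), (71, np.float64(57.6))]
100 [(304, np.float64(41.8)), (236, np.float64(47.6)), (180, np.float64(52.2)), (146, np.float64(55.1)), (73, np.float64(61.2))]
```

>>> {"fn": "jog_arm", "kwargs": {"deltas": [[[0,0,1],0],[[0,0,1],0],[[0,0,1],0],[[0,0,1],0]]}}

```text
time_s: 16.32
ee_pos: [0.4688, -0.2703, 0.0816]
tcp_rot: [0.068, 0.998, -0.001, 0.002]
wrist_force: [6.5, 0.8, 9.2]
width: 0.0179
```

>>> {"fn": "jog_arm", "kwargs": {"deltas": [[[0,0,0],0],[[0,0,0],0],[[0,0,-3],0],[[0,0,-10],0],[[0,0,-25],0],[[0,0,-25],0]], "squeeze": 120}}

```text
time_s: 17.08
ee_pos: [0.467, -0.2694, 0.1062]
tcp_rot: [0.068, 0.998, -0.001, 0.001]
wrist_force: [-0.2, 0.6, -3.6]
width: 0.0166
```

```bash
python3 - <<'E'
from h import *
from workcell import optics,status
import cv2,json
im=optics.capture("wrist"); cv2.imwrite("pics/w12.png",im[:,:,::-1])
delta([.40,-.27,.29])
E
```

```text
t 17.125 tcp [ 0.4668 -0.2692  0.1057] delta [  65.9  -10.  -184.4] turn None F [-0.3 -0.3 -4.5] w 0.0166
```

View pics/w12.png

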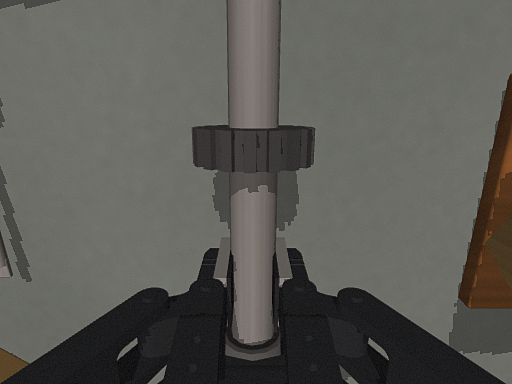

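>>> {"fn": "jog_arm", "kwargs": {"deltas": [[[0,0,-10],0],[[0,0,-25],0],[[0,0,-45],0],[[0,0,-70],0],[[0,0,-95],0],[[0,0,-120],0],[[0,0,-145],0],[[0,0,-170],0],[[0,0,-190],0],[[0,0,-205],0],[[0,0,-215],0],[[0,0,-220],0],[[0,0,-220],0],[[0,0,-220],0],[[0,0,-220],0],[[0,0,-220],0]]}}

```text
time_s: 19.12
ee_pos: [0.4667, -0.269, 0.3248]
tcp_rot: [0.068, 0.998, 0.0, -0.0]
wrist_force: [-0.3, 0.3, -4.2]
width: 0.0166
```

```bash
python3 - <<'E'
from h import *
from workcell import optics,status
import cv2,json
im=optics.capture("wrist"); cv2.imwrite("pics/w13.png",im[:,:,::-1])
im=optics.capture("scene")[:,:,::-1]; cv2.imwrite("pics/s13.png",cv2.resize(im[60:250,110:330],None,fx=3.4,fy=3,interpolation=cv2.INTER_CUBIC))
im=optics.capture("top")[:,:,::-1]; cv2.imwrite("pics/t13.png",im)
delta([.40,-.27,.29]); print(status.sense()['joint_vel'])
E
```

```text
t 19.275 tcp [ 0.4667 -0.2691  0.3251] delta [ 66.  -10.   35.1] turn None F [ 0.9  0.2 -3.9] w 0.0164
[ 1.82161826e-03 -2.80908719e-03 -2.57212838e-03  3.13461071e-04
  1.08354069e-03  5.28748640e-05]
```

View pics/w13.png

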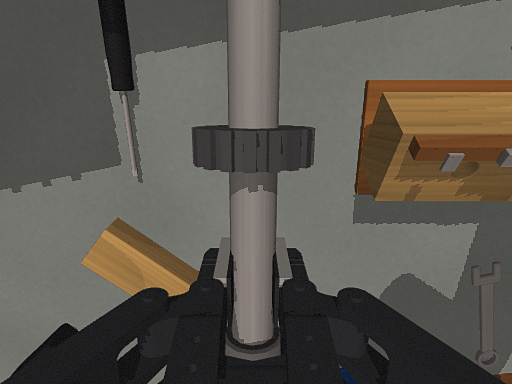

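View pics/s13.png

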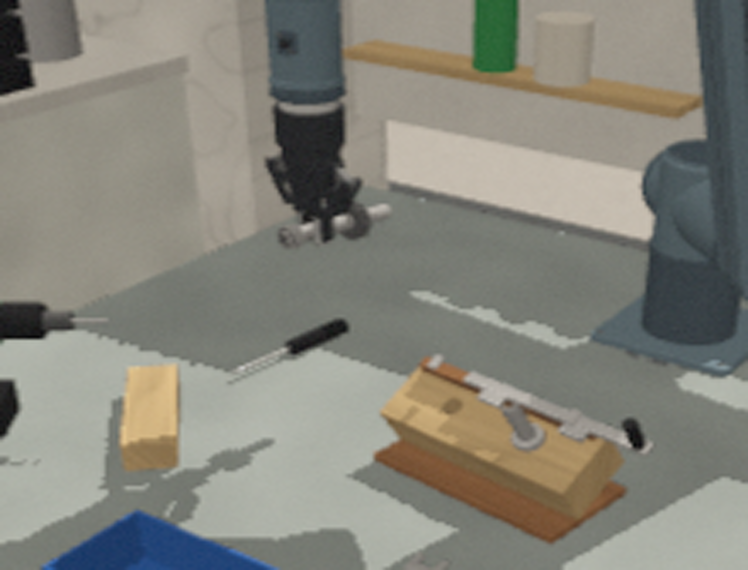

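View pics/t13.png

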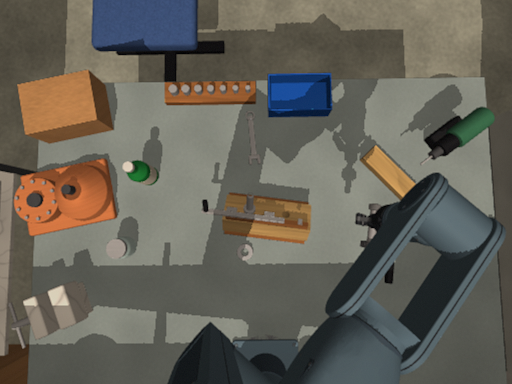

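```bash
python3 - <<'E'
from h import *
from workcell import optics,status
s=status.sense(); ci=optics.camera_info("scene"); r=R.from_quat(s['tcp_rot'])
for th in (75,80,85,90,95,100):
    a=np.radians(th); d=np.array([np.sin(a),0,np.cos(a)])
    P=s['ee_pos']+r.apply([np.array([0,0,.058])+d*L for L in(-.05,.110,.053)])
    print(th,((proj(ci,P)-[110,60])*[3.4,3]).round(0).tolist())
E
```

```text
75 [[279.0, 231.0], [380.0, 226.0], [346.0, 228.0]]
80 [[279.0, 234.0], [381.0, 219.0], [347.0, 224.0]]
85 [[279.0, 237.0], [382.0, 212.0], [347.0, 221.0]]
90 [[279.0, 241.0], [382.0, 205.0], [347.0, 217.0]]
95 [[279.0, 244.0], [381.0, 198.0], [347.0, 214.0]]
100 [[280.0, 247.0], [380.0, 192.0], [346.0, 211.0]]
```

```bash
python3 -c "
from workcell import order
print(order.job_done())"
```

```text
the job is handed in; nothing more can be done
None
```

The job is handed in with the geared shaft held level in the gripper, its middle about 0.27 m above the bench. I have no verdict from the judge, only my own checks.

**What I did**
- I gripped the black knob and slid the keeper about 47 mm until the wrist force rose by about 10 N at its stop.
- I drew the geared shaft about 96 mm along its slanted axis, which took it clear of the bore and the rack.
- The tool can only turn about the vertical. To level the shaft, I pressed its foot and then its wheel on clear bench with a light grip, so it pivoted between the pads.
- I then gripped at 120 N and lifted.

**Last checks before handing in (about 19 s used of 48 s)**
- **Level:** the wrist camera put the shaft at about 87° from vertical and the scene camera at about 85–86°. The limit is 75–105°.
- **Grip and stillness:** the wrist carries about 4 N, which matches the shaft's weight. Joint speeds are near zero, and the picture did not change after the lift.
- **Scene:** the keeper is open. The plain shaft is still in its bore, and I saw no bystander moved in the pictures. I checked those by eye and did not measure them. The screwdriver was partly hidden by the arm in the top view but clear in the others.

**One disagreement:** early on, the geared shaft's head in the wrist picture was about 20 pixels from where my rack fit predicted. It was at the very edge of the frame, and the check just before the grasp agreed to about 1 pixel, so I disregarded it.

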